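# Pack a sample tube for transport

## Task

Pack the long sample tube for shipping, strictly in this order: stand the wide white pot centred on the round black rubber stand, set the metal canister upright in the pot, stand the long red-capped tube in the canister's bore, and finally set the grey cover over the tube, seated level on the canister's rim. Let each piece go, fully down, before taking the next, and keep the tube upright all the time. The shorter red-capped tube stays undisturbed in its foam block.

Things in the scene. Friction and masses are not known exactly. Their poses are not given: they have to be found in the camera images.
- stand: Round black rubber packing stand, a plain flat disc 90 mm in diameter and 12 mm thick, fixed to the steel bench. Origin at the centre of its underside, at bench height; z up.
- pot: Wide, low, open white plastic pot standing on the bench: outside 64 mm diameter and 55 mm tall, wall 3 mm (58 mm wide inside), floor 5 mm thick. About 90 g. Origin at the centre of its underside; z up through the mouth.
- canister: Round thick-walled aluminium canister, upright on the bench: 48 mm outside diameter, 90 mm tall; an open bore 24 mm wide and 70 mm deep from the top (its floor 20 mm above the underside). About 130 g. In the pot it has 5 mm to spare all round, stands on the pot's floor and rises 40 mm above the pot's rim. Origin at the centre of its underside; z up through the mouth.
- long_tube: Long clear sample tube with a red cap, upright in a white foam block. 110 mm tall; body 18 mm diameter, flat foot; the cap is the top 22 mm, 21 mm in diameter. About 30 g. Its foot is 10 mm and its top 120 mm above the bench. In the canister's bore it has 3 mm to spare all round and rises 40 mm above the rim. Origin at the centre of its foot's underside; z up to the cap.
- cover: Grey cover standing mouth down, 93 mm tall, 80 g. Upwards: skirt to 12 mm (65 mm outside, 57 inside); inner ledge at 12 mm (37 mm opening) that seats on the canister's rim; hollow neck 45 mm outside, 37 inside, ceiling at 59 mm, top at 63 mm; black knob 19 mm diameter, 63 to 93 mm. Seated, its lower edge is 78 mm above the canister's underside. Origin at the centre of its lower edge; z up.
- short_tube: The shorter clear tube with a red cap, not to be moved: 70 mm tall, otherwise like the long one (cap 21 mm in diameter), loose in a like foam block; its top is 80 mm above the bench. Origin at the centre of its foot's underside; z up.
- long_foam: Fixed white foam block, 50 x 50 mm and 40 mm tall, holding the long tube loosely in a 23 mm hole 30 mm deep. Origin at the centre of its underside; z up.
- short_foam: Fixed white foam block of the same kind, holding the short tube. Origin at the centre of its underside; z up.
There are look-alikes about, which are no part of the job. What is shaped like the long_tube but green is not meant.

How it is judged:
On the way, in this order (a step that is already met when the one before it is completed fails the run):
1. the pot stands on the rubber stand, let go (horizontal distance between pot and stand below 0.013 m and z of pot in the frame of stand between 0.008 and 0.016 m and angle between pot's own z axis and vertical below 0.12 rad and contact force between the fingers and pot below 0.3 N and linear speed of pot below 0.03 m/s), for 0.2 s.
2. the canister stands in the pot on the stand, let go (horizontal distance between pot and stand below 0.013 m and z of pot in the frame of stand between 0.008 and 0.016 m and angle between each of pot, canister's own z axis and vertical below 0.12 rad and horizontal distance between canister and pot below 0.009 m and z of canister in the frame of pot between 0.001 and 0.009 m and contact force between the fingers and canister below 0.3 N and linear speed of canister below 0.03 m/s), for 0.2 s.
3. the long tube stands in the canister, let go (horizontal distance between pot and stand below 0.013 m and z of pot in the frame of stand between 0.008 and 0.016 m and angle between each of pot, canister, long_tube's own z axis and vertical below 0.12 rad and horizontal distance between canister and pot below 0.009 m and z of canister in the frame of pot between 0.001 and 0.009 m and horizontal distance between long_tube and canister below 0.009 m and z of long_tube in the frame of canister between 0.015 and 0.025 m and contact force between the fingers and long_tube below 0.3 N and linear speed of long_tube below 0.03 m/s), for 0.2 s.
4. the cover sits on the canister over the tube, let go (horizontal distance between pot and stand below 0.013 m and z of pot in the frame of stand between 0.008 and 0.016 m and angle between each of pot, canister, long_tube, cover's own z axis and vertical below 0.12 rad and horizontal distance between canister and pot below 0.009 m and z of canister in the frame of pot between 0.001 and 0.009 m and horizontal distance between each of long_tube, cover and canister below 0.009 m and z of long_tube in the frame of canister between 0.015 and 0.025 m and z of cover in the frame of canister between 0.073 and 0.083 m and contact force between the fingers and cover below 0.3 N and linear speed of cover below 0.03 m/s), for 0.2 s.
At the end, for the whole second after the job is handed in: Pot on the stand within 13 mm of centre; canister on the pot's floor, tube on the bottom of the canister's bore, cover's ledge seated on the canister's rim (each within 9 mm of centre and 4 to 5 mm in height); all upright within 0.12 rad, released and at rest (horizontal distance between pot and stand below 0.013 m and z of pot in the frame of stand between 0.008 and 0.016 m and angle between each of pot, canister, long_tube, cover's own z axis and vertical below 0.12 rad and horizontal distance between canister and pot below 0.009 m and z of canister in the frame of pot between 0.001 and 0.009 m and horizontal distance between each of long_tube, cover and canister below 0.009 m and z of long_tube in the frame of canister between 0.015 and 0.025 m and z of cover in the frame of canister between 0.073 and 0.083 m and linear speed of each of pot, canister, long_tube, cover below 0.02 m/s); the robot touches nothing.
It fails at once if the short tube is moved by more than 12 mm (distance of short_tube from where it was at the start of the episode above 0.012 m).
It fails at once if the long tube is tipped by more than 0.6 rad (angle between long_tube's own z axis and vertical above 0.6 rad).
It also fails if it takes over 120 s, if anything falls off the work surface, if the arm or the gripper's body presses on something with over 40 N, if the wrist force passes 120 N, or if a joint passes its speed limit or range.

## Robot

A 6-joint arm with a two-finger parallel gripper is mounted at the origin on the work surface. World frame = base frame: x ahead of the robot, y to its left, z up, the work surface at z = 0. Lengths are in m, angles in rad, forces in N, time in s.
With the tool pointing down it reaches from about 0.4 to 0.825 m from the base axis. Payload 7 kg.
Tool frame: the origin (TCP) lies at the very end of the fingers, on their centre line; the grasp point (between the pads) lies arm.grip_point_offset behind it (arm.grip_point_offset is the distance from the TCP to the grasp point, in m); z points along the fingers, y is the line along which they close (so a half turn about z gives the same grasp; the last joint's range is limited). The gripper opens to 88 mm and grips with 3 to 60 N. Pads are 19 mm wide; open, the fingers measure 130 mm over their backs; the gripper's body (78 mm by 193 mm) begins 47 mm behind the grasp point.
Start: joints at [-1.001, 0.359, 0.012, 0, -1.224, -0.288], TCP at [0.188, -0.648, 0.227] pointing down, gripper open.
Joint ranges: [-3.07, 3.07], [-1.43, 2.12], [-1.02, 1.25], [-3.03, 1.67], [-3.05, -0], [-3.03, 3.03]. Speed limits (rad/s): [2.39, 2.39, 3.01, 3.14, 3.14, 3.14].

## Interface

Orientations are given as [roll, pitch, yaw] about the fixed x, y, z axes, in that order (R = Rz(yaw) Ry(pitch) Rx(roll)).
In Python, from station import arm gives the robot as it stands.
- The arm moves only by the shell command python3 -m crank 'ROWS' [OPENING] [FORCE]. ROWS is JSON, a list of rows, each an object of numbers: "dx", "dy", "dz": the shift along the tool's x, y, z in cm; "wx", "wy", "wz": the turn, a rotation vector about the tool's x, y, z in degrees. A call has exactly 10 rows; each row is the pose to reach, as a shift and turn from the pose commanded when the call began, along the tool's axes at that moment; what a row does not reach only later rows make up. A row lasts 1/8 s, in which the tool goes at most 62.5 mm and 10.7 degrees, less where a joint would pass 70% of its speed; a pose out of reach is approached as far as the arm can. A call with a gripper value outside its range is refused whole. OPENING is the finger opening in cm, from 0 to 8.76, set as the call begins (- or left out, the last holds). The fingers move at their own pace and stop on an object; FORCE is the grip in N (left out, the last holds). Time passes only in rows, so rows that repeat a pose let the fingers close, or fill a call up. It gives the time, the measured TCP pose, the force, the opening and the grip force at its end, in the units of the state.
- arm.get_state(): the state, without advancing time (a new reading comes with each control period).
- arm.grab_frame(name): name is "scene" or "top" or "wrist"; returns the picture (400x640x3 uint8, red, green, blue); there is no depth.
- arm.calibration(name): a dict with "fx", "fy", "cx", "cy" (pixels), "world_from_camera" (4x4, takes a point from camera to world coordinates). Camera axes: x right, y down, z forward; pixel columns grow to the right and rows downward; lengths in m; the calibration is good to about 2 mm. A picture is of the moment at which its call begins: read the wrist's pose just before it. calibration takes no time and is no camera call; for the wrist camera it gives the pose at the moment of the call.
- arm.job_done(): hands the job in; it is judged then, once.
Trained networks look in the newest picture that a camera, given by its name, has taken for a name from the list of things; names that differ only in an ending like _2 or _b are one class to them, and where a whole thing is asked for, a point or a joint stands for the part that bears it (a point fixed in the world has none). Each returns a list of dicts, best first, with "confidence" (0 to 1); they miss things now and then, are a little off and sometimes report something else, mostly with a low value. They report only what shows in the picture. A call takes as long as a camera call. They do not tell look-alikes from the thing itself.
- arm.find_in(camera, query): "centre" ([x, y, z] in m, in world coordinates, good to about 4 mm: the middle of the surface that is visible of it).
- arm.masks_of(camera, query): "pixels" (400x640 bool, what is visible of it).
- arm.mark_of(camera, query): "centre" ([x, y, z] in m, in world coordinates, good to about 4 mm: a listed point, or the origin of a listed thing).
The state is a dict: "t": time; "q": joint angles; "qd": joint speeds; "joint_efforts": joint torques, N m; "eef_pos": TCP position; "ee_rot": TCP orientation; "force": force on the tool from outside, world axes, zero at the start; "moment": the same for the moment, N m; "width": finger opening in m; "gripper_force": force on a finger pad.
Only numpy, scipy, OpenCV 4.12 (cv2) and the standard library are available. Lean on these libraries where they do the work, as an engineer would, in place of code of your own. Each camera call takes 0.05 s, during which the arm holds its last target. There are 200 camera calls.

## Working session

There is one attempt and no reset: what is moved stays moved. The work goes in short steps, Python scripts to look and compute and a shell command to move; the robot and the scene stay as the last step left them, time stands still between calls to the robot, and variables do not carry over. Pictures are saved under pics/ and viewed, at most 16 in all, crops included, and the job is handed in when it is done.

```bash
mkdir -p pics; ls; cat > h.py <<'E'
from station import arm
import numpy as np, cv2
def save(cam,name,crop=None,sc=1):
    im=arm.grab_frame(cam)
    o=im if crop is None else im[crop[1]:crop[3],crop[0]:crop[2]]
    o=cv2.resize(o,None,fx=sc,fy=sc,interpolation=cv2.INTER_CUBIC)
    cv2.imwrite('pics/'+name+'.png',o[:,:,::-1]); return im
def proj(cam,p):
    c=arm.calibration(cam);T=np.linalg.inv(c['world_from_camera']);q=T[:3,:3]@np.array(p)+T[:3,3]
    return np.array([c['fx']*q[0]/q[2]+c['cx'],c['fy']*q[1]/q[2]+c['cy']])
def ray(cam,uv,z):
    c=arm.calibration(cam);T=np.array(c['world_from_camera'])
    d=T[:3,:3]@np.array([(uv[0]-c['cx'])/c['fx'],(uv[1]-c['cy'])/c['fy'],1]);o=T[:3,3]
    return o+d*(z-o[2])/d[2]
E
python3 - <<'E'
from h import *
np.set_printoptions(precision=4,suppress=True)
s=arm.get_state();print(s['eef_pos'],s['ee_rot'],s['width'],arm.grip_point_offset)
save('top','top0');save('scene','scene0')
for c in('top','scene'):
  print(c,np.array(arm.calibration(c)['world_from_camera'])[:3,3])
  for n in('stand','pot','canister','long_tube','cover','short_tube','long_foam','short_foam'):
    for d in arm.mark_of(c,n): print(n,np.array(d['centre']),round(d['confidence'],2),proj(c,d['centre']).round())
E
```

```text
pics
[ 0.1875 -0.6479  0.2256] [ 3.1399 -0.0001 -2.8599] 0.08760671872612287 0.0188
top [ 0.4333 -0.0163  1.2356]
stand [ 0.6527 -0.0942 -0.003 ] 0.58 [355. 154.]
pot [ 0.5913  0.3173 -0.0051] 0.78 [191. 177.]
canister [ 0.4377  0.194  -0.0066] 0.82 [238. 239.]
long_tube [ 0.604  -0.3223  0.0034] 0.71 [446. 174.]
long_tube [0.6386 0.1356 0.0072] 0.57 [263. 158.]
long_tube [0.7175 0.1495 0.0025] 0.57 [258. 128.]
cover [ 0.6049 -0.3198  0.0026] 0.9 [445. 174.]
short_tube [0.6414 0.1308 0.0036] 0.67 [265. 158.]
short_tube [0.4504 0.0251 0.0061] 0.52 [306. 234.]
long_foam [0.6398 0.131  0.0044] 0.92 [265. 158.]
short_foam [0.4473 0.0267 0.0003] 0.73 [306. 236.]
scene [0.8806 0.4521 0.7594]
stand [ 0.6501 -0.0967 -0.0009] 0.85 [259. 203.]
stand [ 0.5974 -0.3179 -0.001 ] 0.16 [230. 133.]
pot [0.5941 0.3145 0.0012] 0.61 [413. 344.]
canister [0.434  0.1945 0.0041] 0.86 [432. 246.]
canister [0.446  0.0214 0.0083] 0.53 [371. 191.]
long_tube [0.6387 0.1321 0.006 ] 0.89 [328. 278.]
long_tube [0.7147 0.1477 0.    ] 0.6 [299. 308.]
cover [ 0.6044 -0.3185 -0.0057] 0.91 [227. 136.]
short_tube [0.4495 0.0212 0.01  ] 0.59 [369. 192.]
long_foam [0.639  0.1272 0.0004] 0.76 [326. 278.]
short_foam [ 0.4421  0.0267 -0.001 ] 0.86 [373. 195.]
short_foam [0.4485 0.0249 0.009 ] 0.28 [371. 193.]
```

View pics/top0.png

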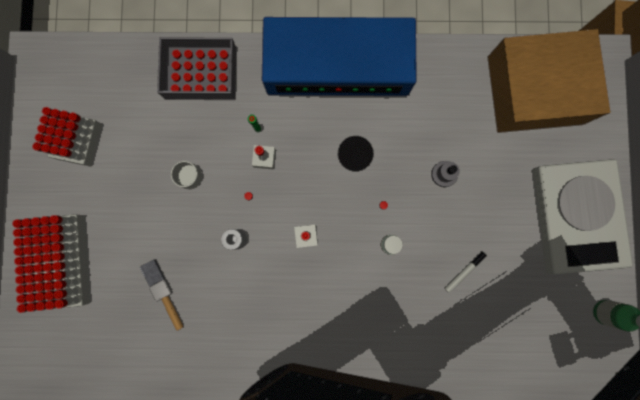

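View pics/scene0.png

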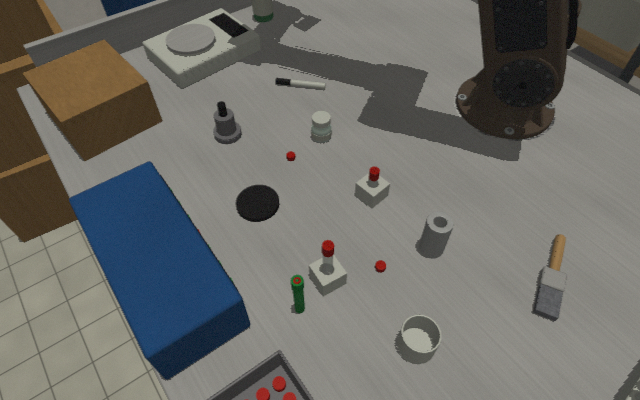

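The top view shows these candidates.
- Red caps in foam: (260,152) has its foam tube standing tall, so it's the long tube. (305,236) is low, so it's the short one.
- Green tube look-alike at (255,123), and loose red caps at (248,196) and (383,205).
- Pot: the wide open one at (186,175). The white-capped jar at (393,244) is a look-alike.
- Canister (232,239), cover (445,173), stand (355,154).

I choose pot (186,175) and long tube (260,152). The check is a crop of the scene view.

```bash
python3 -m crank '[{"dx":-5,"dy":2,"dz":-1,"wz":8},{"dx":-11,"dy":4.5,"dz":-2,"wz":16.14},{"dx":-17,"dy":7,"dz":-3,"wz":16.14},{"dx":-22,"dy":9.5,"dz":-4,"wz":16.14},{"dx":-28,"dy":12,"dz":-5,"wz":16.14},{"dx":-33,"dy":14,"dz":-5,"wz":16.14},{"dx":-39,"dy":16,"dz":-5,"wz":16.14},{"dx":-43,"dy":18.5,"dz":-5,"wz":16.14},{"dx":-43,"dy":18.5,"dz":-5,"wz":16.14},{"dx":-43,"dy":18.5,"dz":-5,"wz":16.14}]'
python3 - <<'E'
from h import *
np.set_printoptions(precision=4,suppress=True)
print(arm.get_state()['q'])
a=save('scene','crop1',(210,140,450,370),2.5)
save('wrist','w0'); c=arm.calibration('wrist');print(c)
E
```

```text
[-1.0009  0.3586  0.0119  0.     -1.2241 -0.2881]
{'fx': 317.83659962710385, 'fy': 317.83659962710385, 'cx': 316.34835677639734, 'cy': 196.98373502742945, 'world_from_camera': array([[-0.2796,  0.9192,  0.2774,  0.114 ],
       [ 0.9601,  0.2676,  0.0812, -0.6706],
       [ 0.0004,  0.289 , -0.9573,  0.3857],
       [ 0.    ,  0.    ,  0.    ,  1.    ]])}$[0]: bad value
```

View pics/crop1.png

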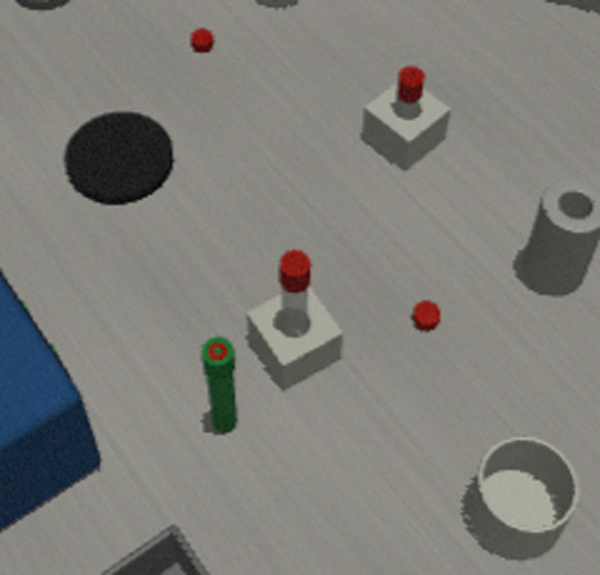

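View pics/w0.png

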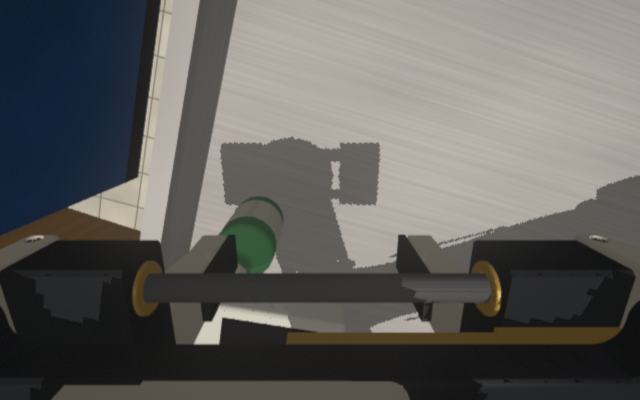

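The crop confirms it: the tall red-capped tube in foam is at crop (295,270), the short one is at (410,85), and the pot is at (525,500). The move was refused, so I'll retry with all six keys.

```bash
python3 -m crank '[{"dx":-5,"dy":2,"dz":-1,"wx":0,"wy":0,"wz":8},{"dx":-11,"dy":4.5,"dz":-2,"wx":0,"wy":0,"wz":16.1},{"dx":-17,"dy":7,"dz":-3,"wx":0,"wy":0,"wz":16.1},{"dx":-22,"dy":9.5,"dz":-4,"wx":0,"wy":0,"wz":16.1},{"dx":-28,"dy":12,"dz":-5,"wx":0,"wy":0,"wz":16.1},{"dx":-33,"dy":14,"dz":-5,"wx":0,"wy":0,"wz":16.1},{"dx":-39,"dy":16,"dz":-5,"wx":0,"wy":0,"wz":16.1},{"dx":-43,"dy":18.5,"dz":-5,"wx":0,"wy":0,"wz":16.1},{"dx":-43,"dy":18.5,"dz":-5,"wx":0,"wy":0,"wz":16.1},{"dx":-43,"dy":18.5,"dz":-5,"wx":0,"wy":0,"wz":16.1}]'
python3 - <<'E'
from h import *
np.set_printoptions(precision=4,suppress=True)
s=arm.get_state();print(s['q'],s['eef_pos'],s['ee_rot'])
save('wrist','w1')
for n in('stand','cover'):
    for d in arm.mark_of('wrist',n): print(n,np.array(d['centre']),round(d['confidence'],2),proj('wrist',d['centre']).round())
E
```

```text
t: 2.25
eef_pos: [0.5493, -0.3509, 0.2765]
ee_rot: [-3.142, -0.0, -3.14]
force: [0.3, -0.2, -0.1]
width: 0.0874
gripper_force: 0.0
[-0.2698  0.2955  0.034   0.0001 -1.3096 -1.2995] [ 0.5493 -0.3509  0.2765] [-3.1416 -0.0003 -3.14  ]
stand [ 0.6543 -0.0946  0.0004] 0.96 [490. 230.]
```

```bash
python3 -m crank '[{"dx":-1,"dy":6,"dz":0,"wx":0,"wy":0,"wz":0},{"dx":-2,"dy":12,"dz":0,"wx":0,"wy":0,"wz":0},{"dx":-3,"dy":18,"dz":0,"wx":0,"wy":0,"wz":0},{"dx":-4,"dy":24,"dz":0,"wx":0,"wy":0,"wz":0},{"dx":-5,"dy":30,"dz":0,"wx":0,"wy":0,"wz":0},{"dx":-6,"dy":36,"dz":0,"wx":0,"wy":0,"wz":0},{"dx":-6,"dy":42,"dz":0,"wx":0,"wy":0,"wz":0},{"dx":-6,"dy":48,"dz":0,"wx":0,"wy":0,"wz":0},{"dx":-6,"dy":54,"dz":0,"wx":0,"wy":0,"wz":0},{"dx":-6,"dy":60,"dz":0,"wx":0,"wy":0,"wz":0}]'
cat >> h.py <<'E'
np.set_printoptions(precision=4,suppress=True)
def look(cam,names):
    s=arm.get_state();print('tcp',np.array(s['eef_pos']),np.array(s['ee_rot']),s['width'])
    arm.grab_frame(cam)
    for n in names:
        for d in arm.mark_of(cam,n):
            if d['confidence']>.3: print(n,np.array(d['centre']),round(d['confidence'],2),proj(cam,d['centre']).round())
E
python3 - <<'E'
from h import *
save('wrist','w2')
look('wrist',['pot','canister','long_tube'])
E
```

```text
t: 3.65
eef_pos: [0.6089, 0.2497, 0.2771]
ee_rot: [3.141, 0.001, 3.141]
force: [1.3, 0.5, -0.1]
width: 0.0876
gripper_force: 0.0
tcp [0.6089 0.2559 0.276 ] [ 3.1402  0.0006 -3.1393] 0.08724463343390947
canister [ 0.4398  0.1949 -0.0006] 0.67 [273.  23.]
long_tube [ 0.7184  0.1516 -0.0022] 0.58 [251. 232.]
long_tube [0.6387 0.1345 0.0139] 0.57 [233. 182.]
```

View pics/w2.png

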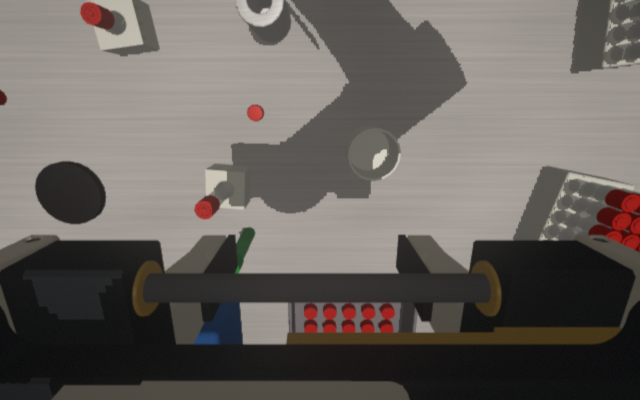

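The wrist view shows the pot rim centred near (375,153), the long tube's cap at (206,209), the stand at (71,192) and the canister rim at (262,8).

```bash
python3 - <<'E'
from h import *
im=arm.grab_frame('wrist')
for n,uv,z in(('pot',(375,153),.055),('tube',(206,209),.12),('stand',(71,192),.012)): print(n,ray('wrist',uv,z))
for n,z in (('stand',.010),('pot',.0275)):
  for m in arm.masks_of('wrist',n):
    ys,xs=np.nonzero(m['pixels']);(c,ax,an)=cv2.fitEllipse(cv2.convexHull(np.c_[xs,ys].astype(np.int32)))
    print(n,m['confidence'],c,ax,ray('wrist',c,z))
g=cv2.cvtColor(im,cv2.COLOR_RGB2GRAY)
print(cv2.HoughCircles(g[100:220,310:450],cv2.HOUGH_GRADIENT,1,40,param1=80,param2=15,minRadius=18,maxRadius=35))
r=[proj('wrist',np.array([.593,.316,.055])+.032*np.array([np.cos(a),np.sin(a),0])) for a in np.linspace(0,6.28,60)]
o=im.copy();cv2.polylines(o,[np.array(r).round().astype(np.int32)],True,(255,0,0),1)
cv2.imwrite('pics/w3.png',cv2.resize(o[90:230,300:460],None,fx=4,fy=4)[:,:,::-1])
print(arm.get_state()['eef_pos'])
E
```

```text
pot [0.5919 0.318  0.055 ]
tube [0.6408 0.1317 0.12  ]
stand [ 0.6533 -0.0925  0.012 ]
stand 0.57 (71.15016174316406, 191.5801239013672) (59.8863525390625, 72.72103118896484) [ 0.6533 -0.094   0.01  ]
pot 0.81 (373.2789611816406, 152.0538330078125) (53.163856506347656, 57.80563735961914) [0.5952 0.3207 0.0275]
[[[65.5 54.5 26.6]]]
[0.6091 0.2474 0.277 ]
```

View pics/w3.png

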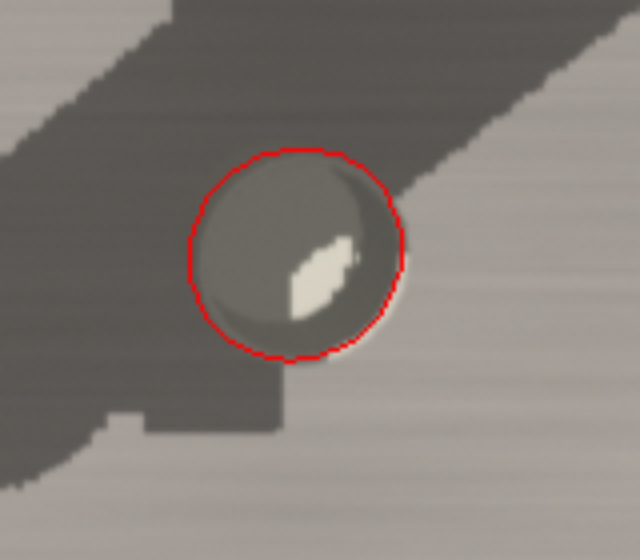

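```bash
python3 -m crank '[{"dx":1,"dy":4,"dz":0,"wx":0,"wy":0,"wz":0},{"dx":1.5,"dy":6.8,"dz":2,"wx":0,"wy":0,"wz":0},{"dx":1.5,"dy":6.8,"dz":6,"wx":0,"wy":0,"wz":0},{"dx":1.5,"dy":6.8,"dz":10,"wx":0,"wy":0,"wz":0},{"dx":1.5,"dy":6.8,"dz":14,"wx":0,"wy":0,"wz":0},{"dx":1.5,"dy":6.8,"dz":16.5,"wx":0,"wy":0,"wz":0},{"dx":1.5,"dy":6.8,"dz":19,"wx":0,"wy":0,"wz":0},{"dx":1.5,"dy":6.8,"dz":21.5,"wx":0,"wy":0,"wz":0},{"dx":1.5,"dy":6.8,"dz":24,"wx":0,"wy":0,"wz":0},{"dx":1.5,"dy":6.8,"dz":25.5,"wx":0,"wy":0,"wz":0}]'
python3 -m crank '[{"dx":0,"dy":0,"dz":0,"wx":0,"wy":0,"wz":0},{"dx":0,"dy":0,"dz":0,"wx":0,"wy":0,"wz":0},{"dx":0,"dy":0,"dz":0,"wx":0,"wy":0,"wz":0},{"dx":0,"dy":0,"dz":0,"wx":0,"wy":0,"wz":0},{"dx":0,"dy":0,"dz":0,"wx":0,"wy":0,"wz":0},{"dx":0,"dy":0,"dz":0,"wx":0,"wy":0,"wz":0},{"dx":0,"dy":0,"dz":0,"wx":0,"wy":0,"wz":0},{"dx":0,"dy":0,"dz":0,"wx":0,"wy":0,"wz":0},{"dx":0,"dy":0,"dz":0,"wx":0,"wy":0,"wz":0},{"dx":0,"dy":0,"dz":0,"wx":0,"wy":0,"wz":0}]' 5.5 12
```

```text
t: 5.3
eef_pos: [0.5929, 0.3158, 0.0194]
ee_rot: [-3.14, -0.002, -3.141]
force: [0.1, -0.6, -0.3]
width: 0.0875
gripper_force: 0.0
t: 6.55
eef_pos: [0.5944, 0.3175, 0.0227]
ee_rot: [3.141, 0.002, -3.14]
force: [-0.8, 0.5, 6.8]
width: 0.0629
gripper_force: 11.8
```

```bash
python3 -m crank '[{"dx":0,"dy":0,"dz":-3,"wx":0,"wy":0,"wz":0},{"dx":0,"dy":0,"dz":-8,"wx":0,"wy":0,"wz":0},{"dx":0,"dy":0,"dz":-13,"wx":0,"wy":0,"wz":0},{"dx":0,"dy":0,"dz":-17,"wx":0,"wy":0,"wz":0},{"dx":-1,"dy":-5,"dz":-17,"wx":0,"wy":0,"wz":0},{"dx":-2,"dy":-11,"dz":-17,"wx":0,"wy":0,"wz":0},{"dx":-3,"dy":-17,"dz":-17,"wx":0,"wy":0,"wz":0},{"dx":-4,"dy":-23,"dz":-17,"wx":0,"wy":0,"wz":0},{"dx":-5,"dy":-29,"dz":-17,"wx":0,"wy":0,"wz":0},{"dx":-5.9,"dy":-34,"dz":-17,"wx":0,"wy":0,"wz":0}]'
python3 -m crank '[{"dx":0,"dy":-4,"dz":0,"wx":0,"wy":0,"wz":0},{"dx":0,"dy":-7,"dz":0,"wx":0,"wy":0,"wz":0},{"dx":0,"dy":-7,"dz":3,"wx":0,"wy":0,"wz":0},{"dx":0,"dy":-7,"dz":6,"wx":0,"wy":0,"wz":0},{"dx":0,"dy":-7,"dz":9,"wx":0,"wy":0,"wz":0},{"dx":0,"dy":-7,"dz":11,"wx":0,"wy":0,"wz":0},{"dx":0,"dy":-7,"dz":13,"wx":0,"wy":0,"wz":0},{"dx":0,"dy":-7,"dz":13,"wx":0,"wy":0,"wz":0},{"dx":0,"dy":-7,"dz":13,"wx":0,"wy":0,"wz":0},{"dx":0,"dy":-7,"dz":13,"wx":0,"wy":0,"wz":0}]'
python3 - <<'E'
from h import *
s=arm.get_state();print(s['eef_pos'],s['ee_rot'],s['width'])
save('scene','s1',(180,100,460,300),2.5)
E
```

```text
t: 7.8
eef_pos: [0.6526, -0.0253, 0.1913]
ee_rot: [3.142, -0.001, -3.141]
force: [0.0, -0.0, -1.1]
width: 0.0635
gripper_force: 11.9
t: 9.05
eef_pos: [0.6537, -0.093, 0.0627]
ee_rot: [3.141, 0.002, -3.141]
force: [-0.2, -0.1, -1.2]
width: 0.0634
gripper_force: 11.9
[ 0.6537 -0.093   0.0627] [ 3.1415  0.0016 -3.1407] 0.06343595855305202
```

View pics/s1.png

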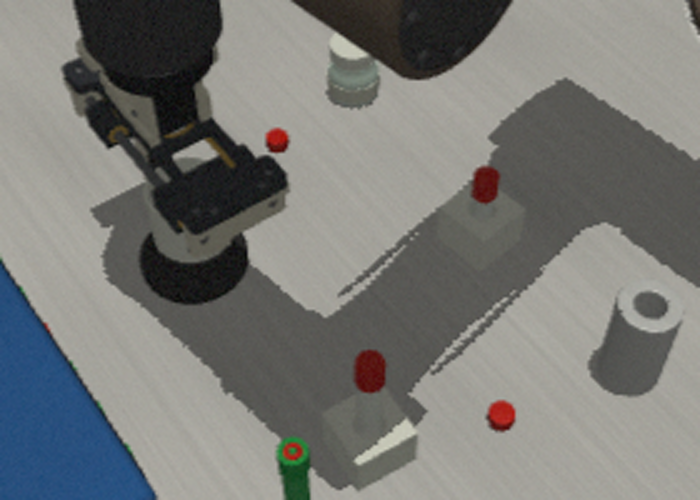

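The pot hangs over the stand at crop (195,240). I'll lower it and release.

```bash
python3 -m crank '[{"dx":0,"dy":0,"dz":1,"wx":0,"wy":0,"wz":0},{"dx":0,"dy":0,"dz":2,"wx":0,"wy":0,"wz":0},{"dx":0,"dy":0,"dz":2.5,"wx":0,"wy":0,"wz":0},{"dx":0,"dy":0,"dz":2.8,"wx":0,"wy":0,"wz":0},{"dx":0,"dy":0,"dz":2.8,"wx":0,"wy":0,"wz":0},{"dx":0,"dy":0,"dz":2.8,"wx":0,"wy":0,"wz":0},{"dx":0,"dy":0,"dz":2.8,"wx":0,"wy":0,"wz":0},{"dx":0,"dy":0,"dz":2.8,"wx":0,"wy":0,"wz":0},{"dx":0,"dy":0,"dz":2.8,"wx":0,"wy":0,"wz":0},{"dx":0,"dy":0,"dz":2.8,"wx":0,"wy":0,"wz":0}]'
python3 -m crank '[{"dx":0,"dy":0,"dz":0,"wx":0,"wy":0,"wz":0},{"dx":0,"dy":0,"dz":0,"wx":0,"wy":0,"wz":0},{"dx":0,"dy":0,"dz":0,"wx":0,"wy":0,"wz":0},{"dx":0,"dy":0,"dz":0,"wx":0,"wy":0,"wz":0},{"dx":0,"dy":0,"dz":-2,"wx":0,"wy":0,"wz":0},{"dx":0,"dy":0,"dz":-6,"wx":0,"wy":0,"wz":0},{"dx":0,"dy":0,"dz":-12,"wx":0,"wy":0,"wz":0},{"dx":0,"dy":0,"dz":-17,"wx":0,"wy":0,"wz":0},{"dx":0,"dy":3,"dz":-20,"wx":0,"wy":0,"wz":0},{"dx":0,"dy":6,"dz":-24,"wx":0,"wy":0,"wz":0}]' 8.7
```

```text
t: 10.35
eef_pos: [0.6528, -0.093, 0.0343]
ee_rot: [-3.141, -0.0, -3.14]
force: [-3.2, 1.1, 6.1]
width: 0.0633
gripper_force: 11.9
t: 11.6
eef_pos: [0.6524, -0.0326, 0.2742]
ee_rot: [3.141, -0.001, 3.141]
force: [1.9, 0.5, -0.5]
width: 0.0873
gripper_force: 0.0
```

```bash
cat >> h.py <<'E'
def fitc(cam,im,p,circles,rng=.010):
    """circles: (radius,dz) relative to p; search xy for the strongest edges"""
    g=cv2.GaussianBlur(cv2.cvtColor(im,cv2.COLOR_RGB2GRAY),(3,3),0).astype(np.float32)
    G=np.hypot(cv2.Sobel(g,5,1,0),cv2.Sobel(g,5,0,1)); G=np.minimum(G,120)
    c=arm.calibration(cam);T=np.linalg.inv(c['world_from_camera'])
    a=np.linspace(0,2*np.pi,120);best=[]
    for x in np.arange(-rng,rng+1e-6,.0005):
        for y in np.arange(-rng,rng+1e-6,.0005):
            P=np.vstack([np.c_[p[0]+x+r*np.cos(a),p[1]+y+r*np.sin(a),0*a+p[2]+dz] for r,dz in circles])
            q=P@T[:3,:3].T+T[:3,3]
            u=(c['fx']*q[:,0]/q[:,2]+c['cx']).astype(np.float32);v=(c['fy']*q[:,1]/q[:,2]+c['cy']).astype(np.float32)
            s=cv2.remap(G,u[None],v[None],cv2.INTER_LINEAR).mean();best.append((s,p[0]+x,p[1]+y))
    best.sort(reverse=True);return np.array(best[:3])
E
python3 - <<'E'
from h import *
s=arm.get_state();print(s['eef_pos'],np.abs(s['qd']).max())
im=save('wrist','w4')
print(proj('wrist',(.653,-.093,.067)))
print('pot',fitc('wrist',im,(.653,-.093,.012),[(.032,.055),(.029,.055)]))
print('stand',fitc('wrist',im,(.653,-.093,0),[(.045,.012)]))
look('wrist',['pot','stand'])
E
```

```text
[ 0.6524 -0.0326  0.2742] 0.650796394686654
[263.3834 164.9887]
pot [[62.961   0.6585 -0.0915]
 [62.8858  0.658  -0.0915]
 [62.1741  0.658  -0.091 ]]
stand [[92.8047  0.6605 -0.0925]
 [92.4684  0.661  -0.0925]
 [92.1723  0.6605 -0.093 ]]
tcp [ 0.655  -0.0299  0.281 ] [ 3.1411  0.008  -3.1393] 0.08691868360341723
pot [ 0.6517 -0.0948  0.0137] 0.86 [269. 158.]
```

View pics/w4.png

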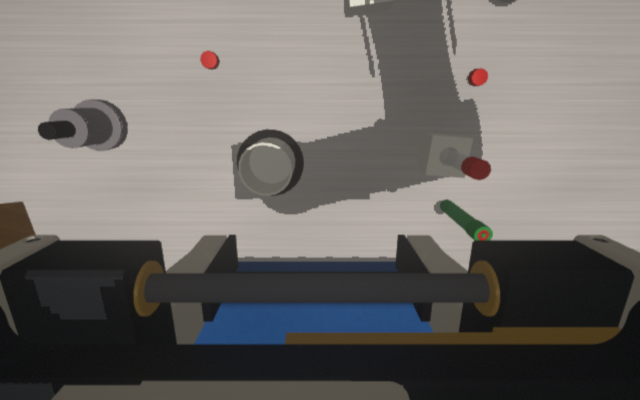

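The wrist view shows the pot standing on the black stand at (268,162), well inside the disc. I'll re-measure now that the arm has settled, then go to the canister.

```bash
python3 - <<'E'
from h import *
for i in range(3): im=arm.grab_frame('wrist')
s=arm.get_state();print(s['eef_pos'],np.abs(s['qd']).max())
im=arm.grab_frame('wrist')
print('pot',fitc('wrist',im,(.653,-.093,.012),[(.032,.055),(.029,.055)])[0])
print('stand',fitc('wrist',im,(.653,-.093,0),[(.045,.012)])[0])
print('tube',fitc('wrist',im,(.639,.132,.01),[(.0105,.11)])[0])
E
python3 -m crank '[{"dx":4,"dy":4.5,"dz":0,"wx":0,"wy":0,"wz":0},{"dx":8,"dy":9,"dz":0,"wx":0,"wy":0,"wz":0},{"dx":12,"dy":13.5,"dz":0,"wx":0,"wy":0,"wz":0},{"dx":16,"dy":18,"dz":0,"wx":0,"wy":0,"wz":0},{"dx":19,"dy":22,"dz":0,"wx":0,"wy":0,"wz":0},{"dx":19,"dy":22,"dz":0,"wx":0,"wy":0,"wz":0},{"dx":19,"dy":22,"dz":0,"wx":0,"wy":0,"wz":0},{"dx":19,"dy":22,"dz":0,"wx":0,"wy":0,"wz":0},{"dx":19,"dy":22,"dz":0,"wx":0,"wy":0,"wz":0},{"dx":19,"dy":22,"dz":0,"wx":0,"wy":0,"wz":0}]'
python3 - <<'E'
from h import *
s=arm.get_state();print(s['eef_pos'],s['ee_rot'],np.abs(s['qd']).max())
im=save('wrist','w5')
print('can',fitc('wrist',im,(.437,.1945,0),[(.024,.09),(.012,.09)]))
print('tube',fitc('wrist',im,(.639,.132,.01),[(.0105,.11)])[0])
print('scene');im=arm.grab_frame('scene');print('can',fitc('scene',im,(.437,.1945,0),[(.024,.09),(.012,.09)]))
print('tube',fitc('scene',im,(.639,.132,.01),[(.0105,.11)])[0])
print('pot',fitc('scene',im,(.653,-.093,.012),[(.032,.055),(.029,.055)])[0])
print('top');im=arm.grab_frame('top')
print('can',fitc('top',im,(.437,.1945,0),[(.024,.09),(.012,.09)])[0])
print('tube',fitc('top',im,(.639,.132,.01),[(.0105,.11)])[0])
print('pot',fitc('top',im,(.653,-.093,.012),[(.032,.055),(.029,.055)])[0])
E
```

```text
[ 0.6524 -0.0334  0.2723] 0.0064677663189655656
pot [64.3529  0.6525 -0.0925]
stand [92.9436  0.654  -0.095 ]
tube [90.237   0.6415  0.132 ]
t: 13.25
eef_pos: [0.4632, 0.1862, 0.2733]
ee_rot: [-3.141, -0.0, 3.141]
force: [0.3, 0.2, -0.2]
width: 0.0867
gripper_force: 0.0
[0.4632 0.1862 0.2733] [-3.1413 -0.0003  3.1411] 0.008109610521992806
can [[21.741   0.4395  0.195 ]
 [21.6777  0.4395  0.1945]
 [21.5954  0.439   0.195 ]]
tube [105.6061   0.642    0.132 ]
scene
can [[51.8399  0.438   0.1945]
 [51.7544  0.4385  0.1945]
 [51.7467  0.438   0.195 ]]
tube [107.6445   0.6395   0.131 ]
pot [102.5269   0.6525  -0.092 ]
top
can [60.9601  0.4395  0.203 ]
tube [113.0637   0.6365   0.129 ]
pot [104.6465   0.645   -0.095 ]
```

```bash
python3 -m crank '[{"dx":2.4,"dy":0.85,"dz":2,"wx":0,"wy":0,"wz":0},{"dx":2.4,"dy":0.85,"dz":5,"wx":0,"wy":0,"wz":0},{"dx":2.4,"dy":0.85,"dz":9,"wx":0,"wy":0,"wz":0},{"dx":2.4,"dy":0.85,"dz":13,"wx":0,"wy":0,"wz":0},{"dx":2.4,"dy":0.85,"dz":16,"wx":0,"wy":0,"wz":0},{"dx":2.4,"dy":0.85,"dz":18,"wx":0,"wy":0,"wz":0},{"dx":2.4,"dy":0.85,"dz":20,"wx":0,"wy":0,"wz":0},{"dx":2.4,"dy":0.85,"dz":21.3,"wx":0,"wy":0,"wz":0},{"dx":2.4,"dy":0.85,"dz":21.3,"wx":0,"wy":0,"wz":0},{"dx":2.4,"dy":0.85,"dz":21.3,"wx":0,"wy":0,"wz":0}]'
python3 -m crank '[{"dx":0,"dy":0,"dz":0,"wx":0,"wy":0,"wz":0},{"dx":0,"dy":0,"dz":0,"wx":0,"wy":0,"wz":0},{"dx":0,"dy":0,"dz":0,"wx":0,"wy":0,"wz":0},{"dx":0,"dy":0,"dz":0,"wx":0,"wy":0,"wz":0},{"dx":0,"dy":0,"dz":0,"wx":0,"wy":0,"wz":0},{"dx":0,"dy":0,"dz":0,"wx":0,"wy":0,"wz":0},{"dx":0,"dy":0,"dz":0,"wx":0,"wy":0,"wz":0},{"dx":0,"dy":0,"dz":0,"wx":0,"wy":0,"wz":0},{"dx":0,"dy":0,"dz":0,"wx":0,"wy":0,"wz":0},{"dx":0,"dy":0,"dz":0,"wx":0,"wy":0,"wz":0}]' 4 20
```

```text
t: 14.65
eef_pos: [0.4393, 0.1957, 0.0612]
ee_rot: [3.141, 0.001, -3.141]
force: [0.4, 0.8, 0.3]
width: 0.0868
gripper_force: 0.0
t: 15.9
eef_pos: [0.4389, 0.1953, 0.0606]
ee_rot: [3.142, 0.0, -3.141]
force: [-0.8, -0.2, 1.9]
width: 0.0476
gripper_force: 20.0
```

```bash
python3 -m crank '[{"dx":0,"dy":0,"dz":-3,"wx":0,"wy":0,"wz":0},{"dx":0,"dy":0,"dz":-8,"wx":0,"wy":0,"wz":0},{"dx":0,"dy":0,"dz":-13,"wx":0,"wy":0,"wz":0},{"dx":0,"dy":0,"dz":-17,"wx":0,"wy":0,"wz":0},{"dx":-3.5,"dy":-4.8,"dz":-17,"wx":0,"wy":0,"wz":0},{"dx":-7.1,"dy":-9.6,"dz":-17,"wx":0,"wy":0,"wz":0},{"dx":-10.7,"dy":-14.4,"dz":-17,"wx":0,"wy":0,"wz":0},{"dx":-14.3,"dy":-19.1,"dz":-17,"wx":0,"wy":0,"wz":0},{"dx":-17.9,"dy":-23.9,"dz":-17,"wx":0,"wy":0,"wz":0},{"dx":-21.35,"dy":-28.7,"dz":-17,"wx":0,"wy":0,"wz":0}]'
python3 -m crank '[{"dx":0,"dy":0,"dz":0,"wx":0,"wy":0,"wz":0},{"dx":0,"dy":0,"dz":2,"wx":0,"wy":0,"wz":0},{"dx":0,"dy":0,"dz":5,"wx":0,"wy":0,"wz":0},{"dx":0,"dy":0,"dz":7,"wx":0,"wy":0,"wz":0},{"dx":0,"dy":0,"dz":8,"wx":0,"wy":0,"wz":0},{"dx":0,"dy":0,"dz":8,"wx":0,"wy":0,"wz":0},{"dx":0,"dy":0,"dz":8,"wx":0,"wy":0,"wz":0},{"dx":0,"dy":0,"dz":8,"wx":0,"wy":0,"wz":0},{"dx":0,"dy":0,"dz":8,"wx":0,"wy":0,"wz":0},{"dx":0,"dy":0,"dz":8,"wx":0,"wy":0,"wz":0}]'
python3 - <<'E'
from h import *
s=arm.get_state();print(s['eef_pos'],s['ee_rot'],np.abs(s['qd']).max())
im=arm.grab_frame('scene')
print('can',fitc('scene',im,(.6525,-.092,s['eef_pos'][2]-.0606),[(.024,0)])[0])
print('pot',fitc('scene',im,(.653,-.093,.012),[(.032,.055),(.029,.055)])[0])
cv2.imwrite('pics/s2.png',cv2.resize(im[100:270,180:360],None,fx=3,fy=3)[:,:,::-1])
E
```

```text
t: 17.15
eef_pos: [0.6534, -0.0931, 0.2298]
ee_rot: [3.141, -0.001, -3.141]
force: [0.7, 0.9, -2.4]
width: 0.0477
gripper_force: 20.0
t: 18.4
eef_pos: [0.6527, -0.0915, 0.1509]
ee_rot: [3.142, 0.0, -3.141]
force: [-0.5, -0.4, -2.3]
width: 0.0475
gripper_force: 20.0
[ 0.6527 -0.0915  0.1509] [ 3.1415  0.0004 -3.1408] 0.0022039086751746532
can [35.6204  0.6485 -0.0935]
pot [33.4606  0.651  -0.0895]
```

View pics/s2.png

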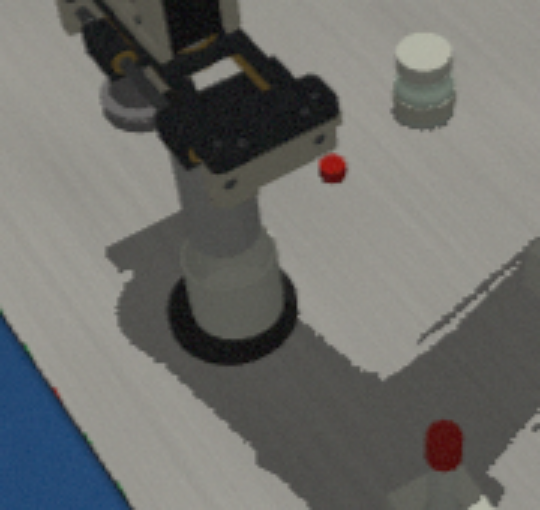

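The canister hangs upright over the pot, aligned at crop (225,250). Next I lower it.

```bash
python3 -m crank '[{"dx":0,"dy":0,"dz":1,"wx":0,"wy":0,"wz":0},{"dx":0,"dy":0,"dz":2,"wx":0,"wy":0,"wz":0},{"dx":0,"dy":0,"dz":3,"wx":0,"wy":0,"wz":0},{"dx":0,"dy":0,"dz":3.5,"wx":0,"wy":0,"wz":0},{"dx":0,"dy":0,"dz":4,"wx":0,"wy":0,"wz":0},{"dx":0,"dy":0,"dz":4.5,"wx":0,"wy":0,"wz":0},{"dx":0,"dy":0,"dz":5,"wx":0,"wy":0,"wz":0},{"dx":0,"dy":0,"dz":5,"wx":0,"wy":0,"wz":0},{"dx":0,"dy":0,"dz":5,"wx":0,"wy":0,"wz":0},{"dx":0,"dy":0,"dz":5,"wx":0,"wy":0,"wz":0}]'
python3 -m crank '[{"dx":0,"dy":0,"dz":1,"wx":0,"wy":0,"wz":0},{"dx":0,"dy":0,"dz":1.5,"wx":0,"wy":0,"wz":0},{"dx":0,"dy":0,"dz":2,"wx":0,"wy":0,"wz":0},{"dx":0,"dy":0,"dz":2.3,"wx":0,"wy":0,"wz":0},{"dx":0,"dy":0,"dz":2.3,"wx":0,"wy":0,"wz":0},{"dx":0,"dy":0,"dz":2.3,"wx":0,"wy":0,"wz":0},{"dx":0,"dy":0,"dz":2.3,"wx":0,"wy":0,"wz":0},{"dx":0,"dy":0,"dz":2.3,"wx":0,"wy":0,"wz":0},{"dx":0,"dy":0,"dz":2.3,"wx":0,"wy":0,"wz":0},{"dx":0,"dy":0,"dz":2.3,"wx":0,"wy":0,"wz":0}]'
```

```text
t: 19.7
eef_pos: [0.6527, -0.0915, 0.1008]
ee_rot: [3.142, 0.001, -3.141]
force: [-0.2, 0.6, -0.8]
width: 0.0476
gripper_force: 20.0
t: 20.95
eef_pos: [0.6527, -0.0915, 0.0777]
ee_rot: [-3.142, 0.0, -3.141]
force: [0.1, -0.5, 0.3]
width: 0.0475
gripper_force: 20.0
```

```bash
python3 -m crank '[{"dx":0,"dy":0,"dz":0,"wx":0,"wy":0,"wz":0},{"dx":0,"dy":0,"dz":0,"wx":0,"wy":0,"wz":0},{"dx":0,"dy":0,"dz":0,"wx":0,"wy":0,"wz":0},{"dx":0,"dy":0,"dz":0,"wx":0,"wy":0,"wz":0},{"dx":0,"dy":0,"dz":-2,"wx":0,"wy":0,"wz":0},{"dx":0,"dy":0,"dz":-6,"wx":0,"wy":0,"wz":0},{"dx":0,"dy":0,"dz":-12,"wx":0,"wy":0,"wz":0},{"dx":0,"dy":0,"dz":-17,"wx":0,"wy":0,"wz":0},{"dx":0,"dy":5,"dz":-20,"wx":0,"wy":0,"wz":0},{"dx":0,"dy":10,"dz":-20,"wx":0,"wy":0,"wz":0}]' 8.7
python3 - <<'E'
from h import *
for i in range(5): arm.grab_frame('wrist')
s=arm.get_state();print(s['eef_pos'],np.abs(s['qd']).max())
im=save('wrist','w6')
p=proj('wrist',(.6525,-.0915,.107)).astype(int);print(p)
print('can',fitc('wrist',im,(.6525,-.0915,.017),[(.024,.09),(.012,.09)]))
print('pot',fitc('wrist',im,(.6525,-.0915,.012),[(.032,.055),(.029,.055)])[0])
print('tube',fitc('wrist',im,(.641,.1315,.01),[(.0105,.11)])[0])
im=arm.grab_frame('scene')
print('can',fitc('scene',im,(.6525,-.0915,.017),[(.024,.09),(.012,.09)])[0])
print('pot',fitc('scene',im,(.6525,-.0915,.012),[(.032,.055),(.029,.055)])[0])
print('tube',fitc('scene',im,(.641,.1315,.01),[(.0105,.11)])[0])
cv2.imwrite('pics/s3.png',cv2.resize(im[100:340,180:460],None,fx=2.5,fy=2.5)[:,:,::-1])
E
```

```text
t: 22.2
eef_pos: [0.6537, 0.0092, 0.2813]
ee_rot: [3.141, 0.006, 3.141]
force: [0.5, -0.1, -0.4]
width: 0.0867
gripper_force: 0.0
[0.6523 0.0087 0.2774] 0.020617948614124245
[222 176]
can [[53.2688  0.653  -0.093 ]
 [53.1319  0.653  -0.0925]
 [53.045   0.6525 -0.093 ]]
pot [68.3107  0.6545 -0.09  ]
tube [83.9342  0.6415  0.131 ]
can [52.0433  0.651  -0.0925]
pot [53.1881  0.6515 -0.0955]
tube [91.2623  0.6395  0.13  ]
```

View pics/s3.png

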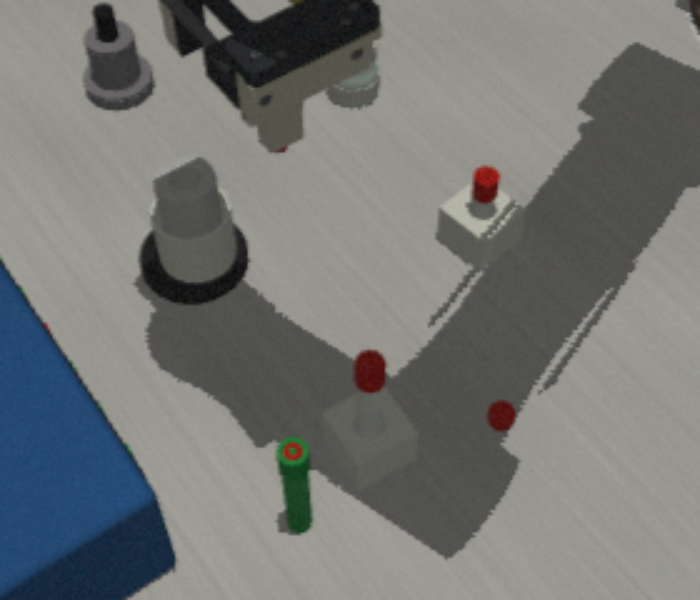

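The canister stands upright in the pot at crop (190,200), and the long tube is at (370,400). Next is the tube.

```bash
python3 -m crank '[{"dx":0.4,"dy":4,"dz":0,"wx":0,"wy":0,"wz":0},{"dx":0.8,"dy":9,"dz":0,"wx":0,"wy":0,"wz":0},{"dx":1.1,"dy":12.2,"dz":2,"wx":0,"wy":0,"wz":0},{"dx":1.1,"dy":12.2,"dz":5,"wx":0,"wy":0,"wz":0},{"dx":1.1,"dy":12.2,"dz":8,"wx":0,"wy":0,"wz":0},{"dx":1.1,"dy":12.2,"dz":11,"wx":0,"wy":0,"wz":0},{"dx":1.1,"dy":12.2,"dz":13,"wx":0,"wy":0,"wz":0},{"dx":1.1,"dy":12.2,"dz":13,"wx":0,"wy":0,"wz":0},{"dx":1.1,"dy":12.2,"dz":13,"wx":0,"wy":0,"wz":0},{"dx":1.1,"dy":12.2,"dz":13,"wx":0,"wy":0,"wz":0}]' 6
python3 - <<'E'
from h import *
s=arm.get_state();print(s['eef_pos'],s['ee_rot'],np.abs(s['qd']).max())
im=save('wrist','w7')
print(proj('wrist',(.641,.1313,.12)))
print('tube',fitc('wrist',im,(.641,.1315,.01),[(.0105,.11)]))
E
```

```text
t: 23.8
eef_pos: [0.6421, 0.1305, 0.1488]
ee_rot: [3.141, 0.002, -3.141]
force: [-0.4, -1.0, 1.1]
width: 0.0599
gripper_force: 0.0
[0.6421 0.1305 0.1488] [ 3.1409  0.0018 -3.1411] 0.005128772774795268
[317.8834 225.7285]
tube [[83.6953  0.641   0.1315]
 [82.8685  0.6415  0.1315]
 [81.6845  0.6405  0.1315]]
```

View pics/w7.png

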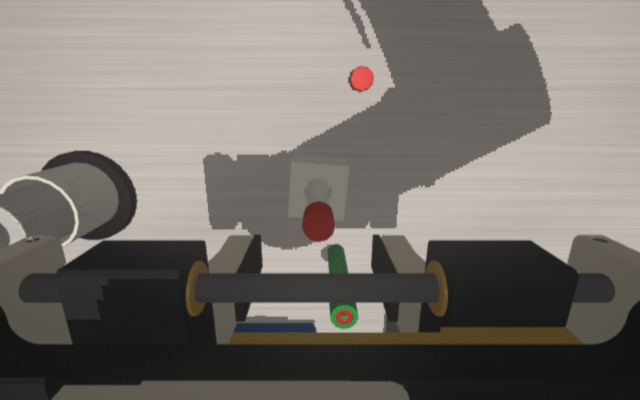

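The cap is centred between the fingers at (319,222).

```bash
python3 -m crank '[{"dx":0.1,"dy":0.1,"dz":1,"wx":0,"wy":0,"wz":0},{"dx":0.1,"dy":0.1,"dz":2,"wx":0,"wy":0,"wz":0},{"dx":0.1,"dy":0.1,"dz":3,"wx":0,"wy":0,"wz":0},{"dx":0.1,"dy":0.1,"dz":4,"wx":0,"wy":0,"wz":0},{"dx":0.1,"dy":0.1,"dz":5,"wx":0,"wy":0,"wz":0},{"dx":0.1,"dy":0.1,"dz":5.5,"wx":0,"wy":0,"wz":0},{"dx":0.1,"dy":0.1,"dz":5.5,"wx":0,"wy":0,"wz":0},{"dx":0.1,"dy":0.1,"dz":5.5,"wx":0,"wy":0,"wz":0},{"dx":0.1,"dy":0.1,"dz":5.5,"wx":0,"wy":0,"wz":0},{"dx":0.1,"dy":0.1,"dz":5.5,"wx":0,"wy":0,"wz":0}]'
python3 -m crank '[{"dx":0,"dy":0,"dz":0,"wx":0,"wy":0,"wz":0},{"dx":0,"dy":0,"dz":0,"wx":0,"wy":0,"wz":0},{"dx":0,"dy":0,"dz":0,"wx":0,"wy":0,"wz":0},{"dx":0,"dy":0,"dz":0,"wx":0,"wy":0,"wz":0},{"dx":0,"dy":0,"dz":0,"wx":0,"wy":0,"wz":0},{"dx":0,"dy":0,"dz":0,"wx":0,"wy":0,"wz":0},{"dx":0,"dy":0,"dz":0,"wx":0,"wy":0,"wz":0},{"dx":0,"dy":0,"dz":0,"wx":0,"wy":0,"wz":0},{"dx":0,"dy":0,"dz":0,"wx":0,"wy":0,"wz":0},{"dx":0,"dy":0,"dz":0,"wx":0,"wy":0,"wz":0}]' 1.5 12
```

```text
t: 25.1
eef_pos: [0.6405, 0.1315, 0.0929]
ee_rot: [3.141, 0.0, -3.141]
force: [0.4, -0.2, -0.4]
width: 0.06
gripper_force: 0.0
t: 26.35
eef_pos: [0.6404, 0.1315, 0.0925]
ee_rot: [3.142, -0.0, -3.141]
force: [0.4, -0.4, 0.0]
width: 0.0195
gripper_force: 12.0
```

```bash
python3 -m crank '[{"dx":0,"dy":0,"dz":-1.5,"wx":0,"wy":0,"wz":0},{"dx":0,"dy":0,"dz":-4,"wx":0,"wy":0,"wz":0},{"dx":0,"dy":0,"dz":-7,"wx":0,"wy":0,"wz":0},{"dx":0,"dy":0,"dz":-10,"wx":0,"wy":0,"wz":0},{"dx":0,"dy":0,"dz":-13,"wx":0,"wy":0,"wz":0},{"dx":-0.3,"dy":-4,"dz":-13,"wx":0,"wy":0,"wz":0},{"dx":-0.5,"dy":-9,"dz":-13,"wx":0,"wy":0,"wz":0},{"dx":-0.8,"dy":-14,"dz":-13,"wx":0,"wy":0,"wz":0},{"dx":-1,"dy":-19,"dz":-13,"wx":0,"wy":0,"wz":0},{"dx":-1.2,"dy":-22.35,"dz":-13,"wx":0,"wy":0,"wz":0}]'
python3 -m crank '[{"dx":0,"dy":0,"dz":0.5,"wx":0,"wy":0,"wz":0},{"dx":0,"dy":0,"dz":1,"wx":0,"wy":0,"wz":0},{"dx":0,"dy":0,"dz":1.5,"wx":0,"wy":0,"wz":0},{"dx":0,"dy":0,"dz":1.5,"wx":0,"wy":0,"wz":0},{"dx":0,"dy":0,"dz":1.5,"wx":0,"wy":0,"wz":0},{"dx":0,"dy":0,"dz":1.5,"wx":0,"wy":0,"wz":0},{"dx":0,"dy":0,"dz":1.5,"wx":0,"wy":0,"wz":0},{"dx":0,"dy":0,"dz":1.5,"wx":0,"wy":0,"wz":0},{"dx":0,"dy":0,"dz":1.5,"wx":0,"wy":0,"wz":0},{"dx":0,"dy":0,"dz":1.5,"wx":0,"wy":0,"wz":0}]'
python3 - <<'E'
from h import *
s=arm.get_state();print(s['eef_pos'],s['ee_rot'],np.abs(s['qd']).max())
im=arm.grab_frame('wrist')
print('can',fitc('wrist',im,(.6525,-.092,.017),[(.024,.09)])[0])
im2=arm.grab_frame('scene')
print(proj('scene',(.6525,-.092,.107)),proj('wrist',(.6525,-.092,.107)))
a=cv2.resize(im[100:300,220:420],None,fx=2,fy=2);b=cv2.resize(im2[80:230,200:330],None,fx=2.9,fy=2.667)
cv2.imwrite('pics/m1.png',np.hstack([a,b])[:,:,::-1])
E
```

```text
t: 27.6
eef_pos: [0.6525, -0.0942, 0.224]
ee_rot: [-3.141, 0.001, 3.141]
force: [-0.3, 0.4, 0.6]
width: 0.0199
gripper_force: 12.0
t: 28.85
eef_pos: [0.6526, -0.092, 0.2076]
ee_rot: [3.142, 0.0, -3.141]
force: [0.5, -0.0, 0.2]
width: 0.0197
gripper_force: 12.0
[ 0.6526 -0.092   0.2076] [ 3.1416  0.     -3.1409] 0.001210552419480092
can [43.4215  0.6425 -0.097 ]
[252.7415 171.2558] [316.6167 195.1089]
```

View pics/m1.png

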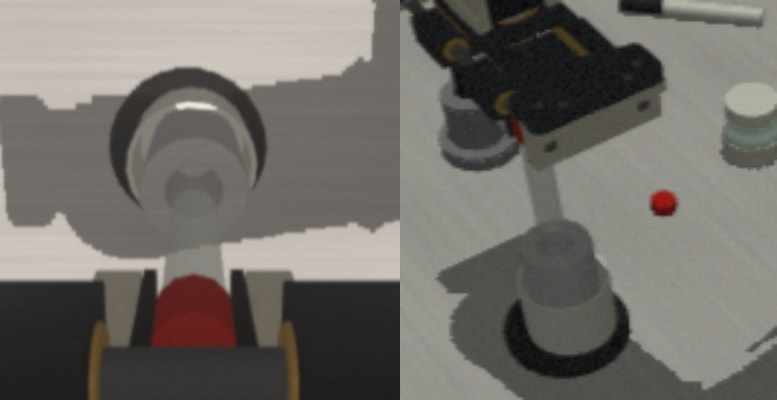

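The wrist crop shows the canister rim centred at about (194,192), i.e. px (317,196), against a prediction of (317,195). The tube hangs straight over the bore.

```bash
python3 -m crank '[{"dx":0,"dy":0,"dz":0.5,"wx":0,"wy":0,"wz":0},{"dx":0,"dy":0,"dz":1,"wx":0,"wy":0,"wz":0},{"dx":0,"dy":0,"dz":1.5,"wx":0,"wy":0,"wz":0},{"dx":0,"dy":0,"dz":2,"wx":0,"wy":0,"wz":0},{"dx":0,"dy":0,"dz":2.5,"wx":0,"wy":0,"wz":0},{"dx":0,"dy":0,"dz":2.5,"wx":0,"wy":0,"wz":0},{"dx":0,"dy":0,"dz":2.5,"wx":0,"wy":0,"wz":0},{"dx":0,"dy":0,"dz":2.5,"wx":0,"wy":0,"wz":0},{"dx":0,"dy":0,"dz":2.5,"wx":0,"wy":0,"wz":0},{"dx":0,"dy":0,"dz":2.5,"wx":0,"wy":0,"wz":0}]'
python3 - <<'E'
from h import *
im=arm.grab_frame('wrist');im2=arm.grab_frame('scene')
a=cv2.resize(im[100:300,220:420],None,fx=2,fy=2);b=cv2.resize(im2[80:230,200:330],None,fx=2.9,fy=2.667)
cv2.imwrite('pics/m2.png',np.hstack([a,b])[:,:,::-1])
E
```

```text
t: 30.2
eef_pos: [0.6526, -0.092, 0.1827]
ee_rot: [-3.142, 0.0, -3.141]
force: [-1.0, 0.5, -0.3]
width: 0.0196
gripper_force: 12.0
```

View pics/m2.png

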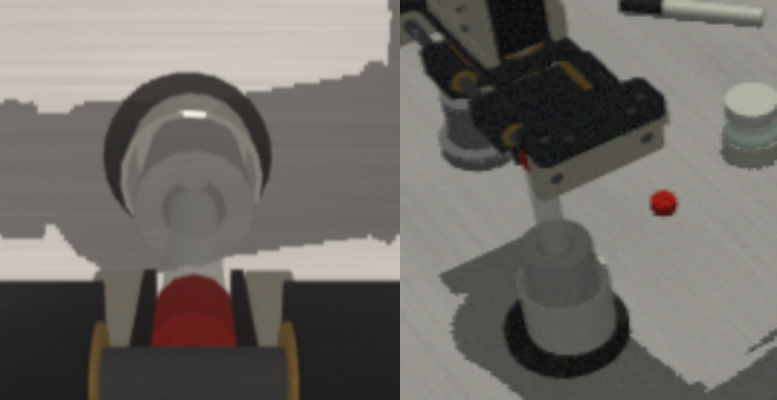

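The foot has entered the bore, centred at crop (194,205), with no force. I continue down.

```bash
python3 -m crank '[{"dx":0,"dy":0,"dz":1,"wx":0,"wy":0,"wz":0},{"dx":0,"dy":0,"dz":2,"wx":0,"wy":0,"wz":0},{"dx":0,"dy":0,"dz":3,"wx":0,"wy":0,"wz":0},{"dx":0,"dy":0,"dz":4,"wx":0,"wy":0,"wz":0},{"dx":0,"dy":0,"dz":5,"wx":0,"wy":0,"wz":0},{"dx":0,"dy":0,"dz":5.6,"wx":0,"wy":0,"wz":0},{"dx":0,"dy":0,"dz":6.0,"wx":0,"wy":0,"wz":0},{"dx":0,"dy":0,"dz":6.2,"wx":0,"wy":0,"wz":0},{"dx":0,"dy":0,"dz":6.2,"wx":0,"wy":0,"wz":0},{"dx":0,"dy":0,"dz":6.2,"wx":0,"wy":0,"wz":0}]'
```

```text
t: 31.55
eef_pos: [0.6528, -0.092, 0.1209]
ee_rot: [3.142, 0.001, -3.141]
force: [-0.0, 0.4, -0.3]
width: 0.0192
gripper_force: 12.0
```

```bash
python3 -m crank '[{"dx":0,"dy":0,"dz":0.1,"wx":0,"wy":0,"wz":0},{"dx":0,"dy":0,"dz":0.1,"wx":0,"wy":0,"wz":0},{"dx":0,"dy":0,"dz":0.1,"wx":0,"wy":0,"wz":0},{"dx":0,"dy":0,"dz":0.1,"wx":0,"wy":0,"wz":0},{"dx":0,"dy":0,"dz":-2,"wx":0,"wy":0,"wz":0},{"dx":0,"dy":0,"dz":-5,"wx":0,"wy":0,"wz":0},{"dx":0,"dy":0,"dz":-10,"wx":0,"wy":0,"wz":0},{"dx":0,"dy":0,"dz":-16,"wx":0,"wy":0,"wz":0},{"dx":0,"dy":-5,"dz":-16,"wx":0,"wy":0,"wz":0},{"dx":0,"dy":-10,"dz":-16,"wx":0,"wy":0,"wz":0}]' 5
python3 - <<'E'
from h import *
for i in range(5): arm.grab_frame('wrist')
s=arm.get_state();print(s['eef_pos'],np.abs(s['qd']).max(),s['width'])
im=save('wrist','w8')
print('tube',fitc('wrist',im,(.6525,-.092,.037),[(.0105,.11)])[0])
print('can',fitc('wrist',im,(.6525,-.092,.017),[(.024,.09)])[0])
C=[(.0325,.012),(.0225,.063),(.0095,.093)]
print('cover',fitc('wrist',im,(.6047,-.319,0),C)[0],fitc('wrist',im,(.6047,-.319,0),C[2:])[0])
im2=arm.grab_frame('scene')
print('cover',fitc('scene',im2,(.6047,-.319,0),C)[0])
print('tube',fitc('scene',im2,(.6525,-.092,.037),[(.0105,.11)])[0])
b=cv2.resize(im2[80:230,200:330],None,fx=2.9,fy=2.667)
a=cv2.resize(im[0:320,150:620],None,fx=.9,fy=1.25);cv2.imwrite('pics/m3.png',np.hstack([cv2.resize(im[50:300,120:620],(400,400*250//500*2)) ,b])[:,:,::-1])
E
```

```text
t: 32.8
eef_pos: [0.653, -0.1924, 0.2819]
ee_rot: [3.141, 0.002, -3.139]
force: [0.2, -0.2, -0.8]
width: 0.0501
gripper_force: 0.0
[ 0.6525 -0.1922  0.2803] 0.020325783977754485 0.049993609615391905
tube [78.1552  0.6535 -0.0915]
can [46.0635  0.6425 -0.102 ]
cover [91.5375  0.6057 -0.316 ] [94.8024  0.6057 -0.317 ]
cover [99.7661  0.6027 -0.3185]
tube [96.7972  0.653  -0.09  ]
```

View pics/m3.png

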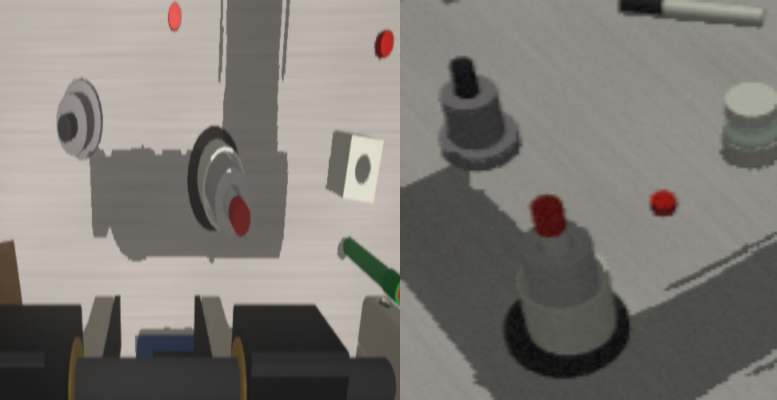

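The tube stands upright in the canister at scene crop (548,235), and its foam block is empty. The cover is at wrist crop (75,120). Next I go above its knob.

```bash
python3 -m crank '[{"dx":2,"dy":-5,"dz":0,"wx":0,"wy":0,"wz":0},{"dx":4,"dy":-10,"dz":0,"wx":0,"wy":0,"wz":0},{"dx":4.7,"dy":-12.5,"dz":3,"wx":0,"wy":0,"wz":0},{"dx":4.7,"dy":-12.5,"dz":7,"wx":0,"wy":0,"wz":0},{"dx":4.7,"dy":-12.5,"dz":10,"wx":0,"wy":0,"wz":0},{"dx":4.7,"dy":-12.5,"dz":13,"wx":0,"wy":0,"wz":0},{"dx":4.7,"dy":-12.5,"dz":13,"wx":0,"wy":0,"wz":0},{"dx":4.7,"dy":-12.5,"dz":13,"wx":0,"wy":0,"wz":0},{"dx":4.7,"dy":-12.5,"dz":13,"wx":0,"wy":0,"wz":0},{"dx":4.7,"dy":-12.5,"dz":13,"wx":0,"wy":0,"wz":0}]' 5
python3 - <<'E'
from h import *
arm.grab_frame('wrist')
s=arm.get_state();print(s['eef_pos'],np.abs(s['qd']).max(),s['width'])
im=save('wrist','w9')
C=[(.0325,.012),(.0225,.063),(.0095,.093)]
for k in (C,C[:2],C[2:]): print('cover',fitc('wrist',im,(.605,-.317,0),k)[0])
E
```

```text
t: 34.4
eef_pos: [0.6063, -0.3171, 0.1518]
ee_rot: [-3.141, 0.002, -3.141]
force: [0.9, -0.1, 0.6]
width: 0.05
gripper_force: 0.0
[ 0.6061 -0.3171  0.1515] 0.006224202264875027 0.049733473185319545
cover [59.6724  0.6045 -0.3165]
cover [53.5871  0.6045 -0.3165]
cover [71.9394  0.605  -0.3165]
```

```bash
python3 -m crank '[{"dx":0.1,"dy":0,"dz":1.5,"wx":0,"wy":0,"wz":0},{"dx":0.1,"dy":0,"dz":3,"wx":0,"wy":0,"wz":0},{"dx":0.1,"dy":0,"dz":4.5,"wx":0,"wy":0,"wz":0},{"dx":0.1,"dy":0,"dz":6,"wx":0,"wy":0,"wz":0},{"dx":0.1,"dy":0,"dz":7.3,"wx":0,"wy":0,"wz":0},{"dx":0.1,"dy":0,"dz":8.4,"wx":0,"wy":0,"wz":0},{"dx":0.1,"dy":0,"dz":8.4,"wx":0,"wy":0,"wz":0},{"dx":0.1,"dy":0,"dz":8.4,"wx":0,"wy":0,"wz":0},{"dx":0.1,"dy":0,"dz":8.4,"wx":0,"wy":0,"wz":0},{"dx":0.1,"dy":0,"dz":8.4,"wx":0,"wy":0,"wz":0}]'
python3 -m crank '[{"dx":0,"dy":0,"dz":0,"wx":0,"wy":0,"wz":0},{"dx":0,"dy":0,"dz":0,"wx":0,"wy":0,"wz":0},{"dx":0,"dy":0,"dz":0,"wx":0,"wy":0,"wz":0},{"dx":0,"dy":0,"dz":0,"wx":0,"wy":0,"wz":0},{"dx":0,"dy":0,"dz":0,"wx":0,"wy":0,"wz":0},{"dx":0,"dy":0,"dz":0,"wx":0,"wy":0,"wz":0},{"dx":0,"dy":0,"dz":0,"wx":0,"wy":0,"wz":0},{"dx":0,"dy":0,"dz":0,"wx":0,"wy":0,"wz":0},{"dx":0,"dy":0,"dz":0,"wx":0,"wy":0,"wz":0},{"dx":0,"dy":0,"dz":0,"wx":0,"wy":0,"wz":0}]' 1.2 20
```

```text
t: 35.75
eef_pos: [0.605, -0.3171, 0.0671]
ee_rot: [-3.141, 0.001, -3.141]
force: [0.1, 1.0, 0.0]
width: 0.0498
gripper_force: 0.0
t: 37.0
eef_pos: [0.6047, -0.3171, 0.0665]
ee_rot: [3.142, -0.0, -3.141]
force: [0.7, 0.5, -0.9]
width: 0.0187
gripper_force: 20.0
```

```bash
python3 -m crank '[{"dx":0,"dy":0,"dz":-3,"wx":0,"wy":0,"wz":0},{"dx":0,"dy":0,"dz":-8,"wx":0,"wy":0,"wz":0},{"dx":0,"dy":0,"dz":-13,"wx":0,"wy":0,"wz":0},{"dx":0,"dy":0,"dz":-18,"wx":0,"wy":0,"wz":0},{"dx":0,"dy":0,"dz":-18,"wx":0,"wy":0,"wz":0},{"dx":-1,"dy":4.5,"dz":-18,"wx":0,"wy":0,"wz":0},{"dx":-2,"dy":9,"dz":-18,"wx":0,"wy":0,"wz":0},{"dx":-3,"dy":13.5,"dz":-18,"wx":0,"wy":0,"wz":0},{"dx":-4,"dy":18,"dz":-18,"wx":0,"wy":0,"wz":0},{"dx":-4.8,"dy":22.5,"dz":-18,"wx":0,"wy":0,"wz":0}]'
python3 -m crank '[{"dx":0,"dy":0,"dz":0,"wx":0,"wy":0,"wz":0},{"dx":0,"dy":0,"dz":1,"wx":0,"wy":0,"wz":0},{"dx":0,"dy":0,"dz":2,"wx":0,"wy":0,"wz":0},{"dx":0,"dy":0,"dz":2,"wx":0,"wy":0,"wz":0},{"dx":0,"dy":0,"dz":2,"wx":0,"wy":0,"wz":0},{"dx":0,"dy":0,"dz":2,"wx":0,"wy":0,"wz":0},{"dx":0,"dy":0,"dz":2,"wx":0,"wy":0,"wz":0},{"dx":0,"dy":0,"dz":2,"wx":0,"wy":0,"wz":0},{"dx":0,"dy":0,"dz":2,"wx":0,"wy":0,"wz":0},{"dx":0,"dy":0,"dz":2,"wx":0,"wy":0,"wz":0}]'
python3 - <<'E'
from h import *
s=arm.get_state();print(s['eef_pos'],s['ee_rot'],np.abs(s['qd']).max())
im=arm.grab_frame('wrist');im2=arm.grab_frame('scene')
a=cv2.resize(im[100:300,220:420],None,fx=2,fy=2);b=cv2.resize(im2[80:230,200:330],None,fx=2.9,fy=2.667)
cv2.imwrite('pics/m4.png',np.hstack([a,b])[:,:,::-1])
E
```

```text
t: 38.25
eef_pos: [0.6524, -0.0905, 0.2457]
ee_rot: [3.141, -0.001, -3.141]
force: [0.1, -0.7, -1.6]
width: 0.0188
gripper_force: 20.0
t: 39.5
eef_pos: [0.6526, -0.092, 0.2266]
ee_rot: [-3.142, 0.0, -3.141]
force: [0.2, 0.2, -1.0]
width: 0.0184
gripper_force: 20.0
[ 0.6526 -0.092   0.2266] [-3.1416  0.     -3.1407] 0.002603105887551923
```

View pics/m4.png

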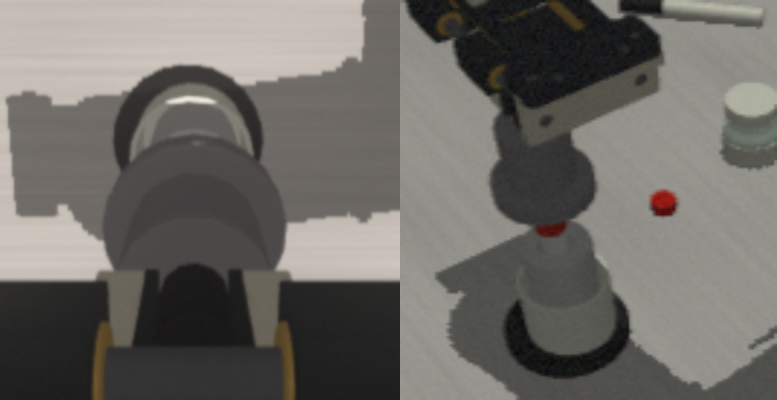

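The cover hangs level right over the red cap, at scene crop (548,225). I lower it in two stages.

```bash
python3 -m crank '[{"dx":0,"dy":0,"dz":0.7,"wx":0,"wy":0,"wz":0},{"dx":0,"dy":0,"dz":1.5,"wx":0,"wy":0,"wz":0},{"dx":0,"dy":0,"dz":2.2,"wx":0,"wy":0,"wz":0},{"dx":0,"dy":0,"dz":3,"wx":0,"wy":0,"wz":0},{"dx":0,"dy":0,"dz":3.7,"wx":0,"wy":0,"wz":0},{"dx":0,"dy":0,"dz":4.4,"wx":0,"wy":0,"wz":0},{"dx":0,"dy":0,"dz":4.8,"wx":0,"wy":0,"wz":0},{"dx":0,"dy":0,"dz":4.8,"wx":0,"wy":0,"wz":0},{"dx":0,"dy":0,"dz":4.8,"wx":0,"wy":0,"wz":0},{"dx":0,"dy":0,"dz":4.8,"wx":0,"wy":0,"wz":0}]'
python3 -m crank '[{"dx":0,"dy":0,"dz":0.3,"wx":0,"wy":0,"wz":0},{"dx":0,"dy":0,"dz":0.6,"wx":0,"wy":0,"wz":0},{"dx":0,"dy":0,"dz":0.9,"wx":0,"wy":0,"wz":0},{"dx":0,"dy":0,"dz":1.2,"wx":0,"wy":0,"wz":0},{"dx":0,"dy":0,"dz":1.5,"wx":0,"wy":0,"wz":0},{"dx":0,"dy":0,"dz":1.6,"wx":0,"wy":0,"wz":0},{"dx":0,"dy":0,"dz":1.6,"wx":0,"wy":0,"wz":0},{"dx":0,"dy":0,"dz":1.6,"wx":0,"wy":0,"wz":0},{"dx":0,"dy":0,"dz":1.6,"wx":0,"wy":0,"wz":0},{"dx":0,"dy":0,"dz":1.6,"wx":0,"wy":0,"wz":0}]'
```

```text
t: 40.85
eef_pos: [0.6527, -0.092, 0.1789]
ee_rot: [3.142, 0.001, -3.141]
force: [0.8, -0.5, -0.1]
width: 0.0185
gripper_force: 20.0
t: 42.1
eef_pos: [0.6526, -0.092, 0.1626]
ee_rot: [3.142, 0.0, -3.141]
force: [-0.0, -0.6, -1.2]
width: 0.0186
gripper_force: 20.0
```

```bash
python3 -m crank '[{"dx":0,"dy":0,"dz":0.1,"wx":0,"wy":0,"wz":0},{"dx":0,"dy":0,"dz":0.1,"wx":0,"wy":0,"wz":0},{"dx":0,"dy":0,"dz":0.1,"wx":0,"wy":0,"wz":0},{"dx":0,"dy":0,"dz":0.1,"wx":0,"wy":0,"wz":0},{"dx":0,"dy":0,"dz":0.1,"wx":0,"wy":0,"wz":0},{"dx":0,"dy":0,"dz":-2,"wx":0,"wy":0,"wz":0},{"dx":0,"dy":0,"dz":-6,"wx":0,"wy":0,"wz":0},{"dx":0,"dy":0,"dz":-11,"wx":0,"wy":0,"wz":0},{"dx":3,"dy":-4,"dz":-11,"wx":0,"wy":0,"wz":0},{"dx":6,"dy":-8,"dz":-11,"wx":0,"wy":0,"wz":0}]' 5
python3 - <<'E'
from h import *
for i in range(4): arm.grab_frame('wrist')
s=arm.get_state();print(s['eef_pos'],s['width'])
im=arm.grab_frame('scene')
C=[(.0325,.012),(.0225,.063),(.0095,.093)]
print('cover',fitc('scene',im,(.6525,-.092,.095),C)[0])
look('scene',['short_tube'])
cv2.imwrite('pics/s4.png',cv2.resize(im[80:340,180:460],None,fx=2.2,fy=2.2)[:,:,::-1])
E
```

```text
t: 43.35
eef_pos: [0.5922, -0.1725, 0.2731]
ee_rot: [3.141, 0.001, -3.14]
force: [-0.2, -1.0, -0.1]
width: 0.0499
gripper_force: 0.0
[ 0.5922 -0.1728  0.2731] 0.04983500941882212
cover [78.0103  0.65   -0.0925]
tcp [ 0.5927 -0.1722  0.2728] [ 3.1415  0.0006 -3.1414] 0.05009617119749394
```

View pics/s4.png

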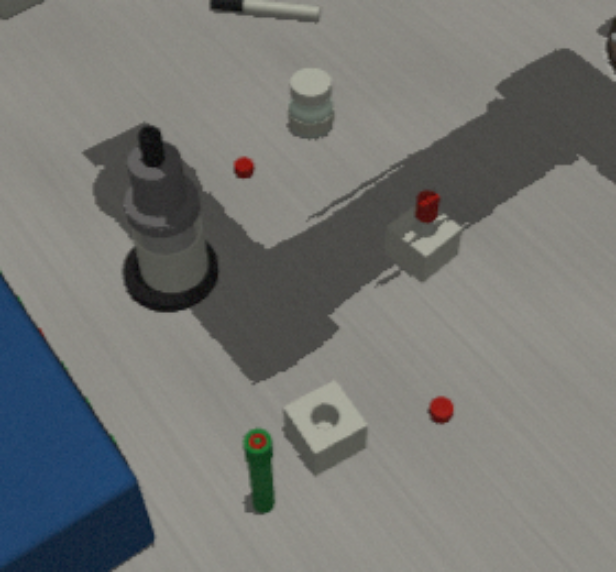

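The whole stack stands level with the cover seated at crop (160,200), and the short tube is still in its foam at (428,207). I hand in the job.

```bash
python3 -c "
from station import arm
print(arm.job_done())"
```

```text
the job is handed in; nothing more can be done
None
```

The job is handed in with no verdict returned: the pot is on the stand, the canister in the pot, the long tube in its bore, and the cover looks level and seated in the last picture, with the short tube still in its foam.

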